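Hold the lid over the open garnish pan

ROBOT

A 7-joint arm with a two-finger parallel gripper is mounted at the origin on the work surface. World frame = base frame: x ahead of the robot, y to its left, z up, the work surface at z = 0. Lengths are in m, angles in rad, forces in N, time in s.
With the tool pointing down it reaches from about 0.4 to 0.85 m from the base axis. Payload 10.4 kg.
Tool frame: the origin (TCP) lies between the finger pads; the fingertips stand 8 mm ahead of it and the grasp point (between the pads) lies 11 mm behind it; z points along the fingers, x is the direction in which the jaws open and shut, and the axes are right-handed (so a half turn about z gives the same grasp; the last joint's range is limited). The gripper opens to 87 mm and grips with 3 to 60 N. Pads are 19 mm wide; open, the fingers measure 117 mm over their backs; the gripper's body (75 mm by 190 mm) begins 51 mm behind the grasp point.
Start: joints at [1.17, 0.332, -0.065, 1.46, 0.022, 1.35, -0.088], TCP at [0.231, -0.581, 0.231] pointing down, gripper open.
Joint ranges: [-2.6, 2.6], [-0.5, 2.12], [-1.47, 1.34], [0.16, 2.42], [-1.27, 4.41], [0.06, 2.06], [-2.6, 2.6]. Speed limits (rad/s): [2.22, 2.22, 2.79, 2.79, 3.14, 3.14, 3.14].

INTERFACE

Orientations are given as a unit quaternion [x, y, z, w].
In Python, from bench import r, viewer gives the robot as it stands.
- The arm moves only by the tool apply_moves, never from a script. Its argument "increments" is a list of rows, each an object with "grip": the closure in counts, from 0 (fully open) to 255 (shut); "xyz": the shift along the tool's x, y, z in mm, a list of three; "rotation": the turn, a rotation vector about the tool's x, y, z in degrees, a list of three. A call has 1 to 5 rows; each row is the pose to reach, as a shift and turn from the pose measured when the call began, along the tool's axes at that moment; what a row does not reach only later rows make up. A row lasts 1/8 s, in which the tool goes at most 62.5 mm and 10.7 degrees, less where a joint would pass 70% of its speed; a pose out of reach is approached as far as the arm can. A call with a gripper value outside its range is refused whole. The fingers move at their own pace and stop on an object; "squeeze" is the grip in N (left out, the last holds). Time passes only in rows, so rows that repeat a pose let the fingers close. It gives the time, the measured TCP pose, the force and the opening at its end, in the units of the state.
- r.read_state(): the state, without advancing time (a new reading comes with each control period).
- viewer.camera(name): name is "scene" or "top" or "wrist"; returns a dict with "img" (400x640x3 uint8, blue, green, red), "range_z" (400x640 float32, m along the optical axis (not along the pixel's ray), 0 where there is no reading), "vertical_fov" (degrees; the focal length in pixels is half the picture's height over the tangent of half this angle, whatever the lens; pixels are square), "cx", "cy" (the principal point, pixels), "rvec" (rotation vector, rad) and "tvec" (3), from world to camera coordinates, as OpenCV has them. Camera axes: x right, y down, z forward; pixel columns grow to the right and rows downward; lengths in m; the calibration is good to about 2 mm. A picture is of the moment at which its call begins.
- r.close_job(): hands the job in, once; it reports no verdict.
The state is a dict: "time": time; "joint_positions": joint angles; "joint_vel": joint speeds; "joint_torque": joint torques, N m; "ee_pos": TCP position; "eef_rot": TCP orientation; "ft_force": force on the tool from outside, world axes, zero at the start; "torque": the same for the moment, N m; "width": finger opening in m.
Only numpy, scipy, OpenCV 4.12 (cv2) and the standard library are available. Lean on these libraries where they do the work, as an engineer would, in place of code of your own. Each camera call takes 0.05 s, during which the arm holds its last target.

TASK

Pick up the loose steel lid with the red handle from the chopping board, carry it over the caddy of jars to the open steel pan, and finish still holding it there: hovering level about 2 cm above the pan's rim, centred and square over it (either way round), at rest, ready to be lowered. Do not set it down, let go of it or let it touch the pan, and leave the jars, the bowls and the pepper mill where they are.

Things in the scene. Friction and masses are not known exactly. Their poses are not given: they have to be found in the camera images.
- lid_handle (a point): Middle of the red handle bar of the loose steel lid; z up, x along the bar. The bar is 90 mm long (x), 14 mm wide (y), 12 mm high; this point is 42 mm above the lid's underside. The free gap between plate and bar is 31 mm; a foot 10 mm wide stands under the bar 38 mm either side of its middle.
- lid_underside (a point): The centre of the underside of the same loose lid (42 mm straight below lid_handle in the lid's frame); x along its length and the bar, z up.
- lid: The loose lid: a flat steel plate 182 (x) x 114 (y) x 5 mm, handle over its centre, 0.18 to 0.36 kg, balanced at the centre. At the start it lies flat, handle up, on a brown wooden chopping board 250 x 180 x 18 mm (its underside 18 mm above the worktop). Origin at the centre of its underside, x along its length, z up.
- pan_rim (a point): Centre of the mouth of the open, empty steel pan, at the height of the top of its rim, 65 mm above the worktop. The rim measures 176 (x) x 108 (y) mm outside; x along the pan's length, z up. The lid has no lip: square and centred, it would overhang the rim by 3 mm all round.
- pan_open: The same open pan, fixed to the worktop, 65 mm tall; origin at the centre of its underside.
- pan_covered: A pan of the same size, fixed, already covered by its own steel lid with a BLACK handle, whose top is 113 mm above the worktop: not the target. Which of the two places holds the open pan varies. Origin at the centre of its underside, x along its length.
- caddy: Pale wooden open caddy, fixed, 340 (its x) x 100 (its y) x 60 mm tall, three compartments in a row along x, one jar in each. Stands between the chopping board and the pans. Origin at the centre of its underside.
- jar_a_center (a point): Amber jar with a black cap, 60 mm diameter, 120 mm tall, standing loose in the caddy with its top about 126 mm above the worktop; must not be moved. Origin at its centre, half-way up.
- jar_b_center (a point): Green jar with a white cap, 60 mm diameter, 120 mm tall, standing loose in the caddy with its top about 126 mm above the worktop; must not be moved. Origin at its centre, half-way up.
- jar_c_center (a point): Terracotta-coloured jar with a yellow cap, 60 mm diameter, 120 mm tall, standing loose in the caddy with its top about 126 mm above the worktop; must not be moved. Origin at its centre, half-way up.
- bowl_a: Single white bowl, 116 mm across, 55 mm tall, beyond the pans (a fixed stack of three like it stands farther left). Loose bystander, must not be moved. Origin at the centre of its underside, on the worktop.
- herb_bowl: Small terracotta bowl, 100 mm across, 45 mm tall, beyond the chopping board, towards the caddy. Loose bystander, must not be moved. Origin at the centre of its underside, on the worktop.
- mill: Dark wooden pepper mill, 54 mm diameter, 155 mm tall, beyond the caddy. Loose bystander, must not be moved. Origin at the centre of its underside, on the worktop.

How it is judged:
On the way:
1. the lid is carried over the caddy, above the jars (x of lid_underside in the frame of caddy between -0.22 and 0.22 m and y of lid_underside in the frame of caddy between -0.06 and 0.06 m and z of lid_underside in the frame of caddy above 0.124 m).
At the end, for the whole second after the job is handed in: The fingers still hold the lid, at rest (under 20 mm/s), its underside 6 to 35 mm above the open pan's rim, centred within 10 mm, its length within 0.10 rad of the pan's length either way round, handle up and level within 0.08 rad, and it touches neither pan nor the caddy (horizontal distance between lid_underside and pan_rim below 0.01 m and z of lid_underside in the frame of pan_rim between 0.006 and 0.035 m and angle between the x axis of lid and the x axis of pan_open, either way round below 0.1 rad and angle between lid_underside's own z axis and vertical below 0.08 rad and contact force between the fingers and lid above 2 N and contact force between lid and pan_open below 0.05 N and contact force between lid and pan_covered below 0.05 N and contact force between lid and caddy below 0.05 N and linear speed of lid below 0.02 m/s and angular speed of lid below 0.15 rad/s); the arm keeps its last pose, push and grip.
It fails at once if the lid knocks or is set on the open pan (contact force between lid and pan_open above 1 N).
It fails at once if a jar, bowl or the mill is moved by more than 20 mm (distance of any of jar_a_center, jar_b_center, jar_c_center, bowl_a, herb_bowl, mill from where it was at the start of the episode above 0.02 m).
It also fails if it takes over 45 s, if anything falls off the work surface, if the arm or the gripper's body presses on something with over 40 N, if the wrist force passes 120 N, or if a joint passes its speed limit or range.

## Working session

There is one attempt and no reset: what is moved stays moved. The work goes in short steps, Python scripts to look and compute and a tool call to move; the robot and the scene stay as the last step left them, time stands still between calls to the robot, and variables do not carry over. Pictures are saved under pics/ and viewed, and the job is handed in when it is done.

Besides the shell and the picture viewer there is one more tool, called after "Request:" by a JSON object that holds its "method" and its "body", one argument or row to a line. apply_moves: Moves the arm, as the interface text tells. Its arguments: {"type":"object","properties":{"increments":{"type":"array","items":{"type":"object","properties":{"grip":{"type":"number"},"xyz":{"type":"array","items":{"type":"number"}},"rotation":{"type":"array","items":{"type":"number"}}}}},"squeeze":{"type":"number"}},"required":["increments"]}

```bash
ls; mkdir -p pics; python3 - <<'E'
from bench import r, viewer
import cv2, numpy as np
print(r.read_state())
for n in("scene","top","wrist"):
    c=viewer.camera(n); cv2.imwrite(f"pics/{n}0.png",c["img"]); np.savez(f"{n}0.npz",**c)
    print(n,c["vertical_fov"],c["cx"],c["cy"],c["rvec"],c["tvec"])
E
```

```text
pics
{'time': 0.0, 'joint_positions': array([ 1.17043444,  0.33287738, -0.06469744,  1.46096508,  0.02159153,
        1.34990905, -0.08850767]), 'joint_vel': array([-0.0007143 , -0.00066662,  0.00028767, -0.00110176,  0.00236203,
        0.00075193,  0.00034519]), 'joint_torque': array([ 1.15977480e-03, -6.23254752e+01,  2.52464722e-02, -3.89898026e+01,
       -6.13555242e-02,  3.96110164e-02,  6.22875541e-05]), 'ee_pos': array([ 0.23037655, -0.58057105,  0.22973914]), 'eef_rot': array([ 8.27299590e-01, -5.61760495e-01, -6.22279829e-04, -3.85192427e-04]), 'ft_force': array([-0.17086314,  0.39632456,  0.17394546]), 'torque': array([ 0.00332961, -0.02543161, -0.02225098]), 'width': 0.0870390318946164}
scene 47.423532020737326 327.08730433450575 204.19158851535437 [ 1.34822963  1.92986167 -1.03915773] [ 0.1856224  -0.25311817  1.61779022]
top 47.096161114226625 325.5193868210467 195.63435205408712 [ 2.19240936 -2.13019456  0.11301231] [-0.01583966  0.60881233  1.10024624]
wrist 68.17284643519905 319.92987403421455 201.01288291208982 [-2.40304134  1.63126289  0.22818862] [-0.62481887 -0.0347481   0.39015801]
```

View pics/scene0.png

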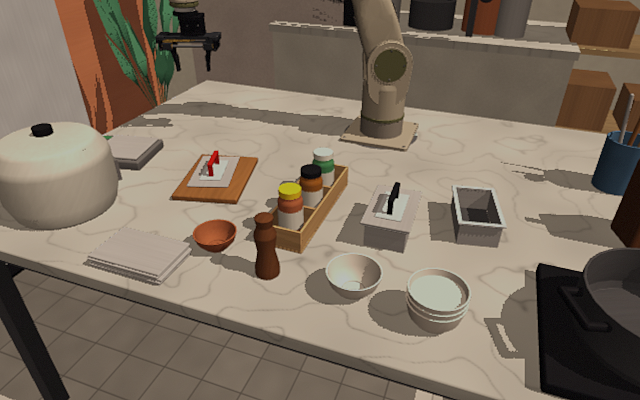

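View pics/top0.png

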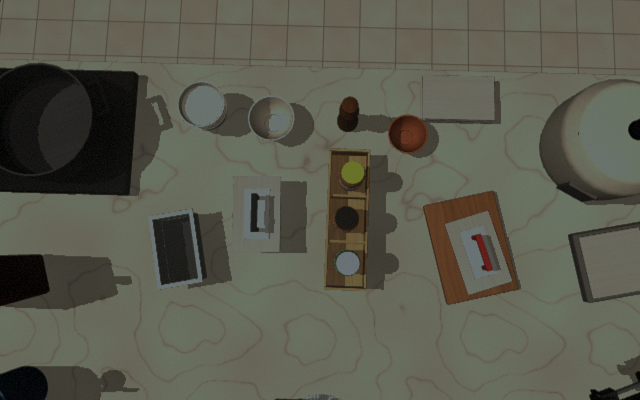

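View pics/wrist0.png

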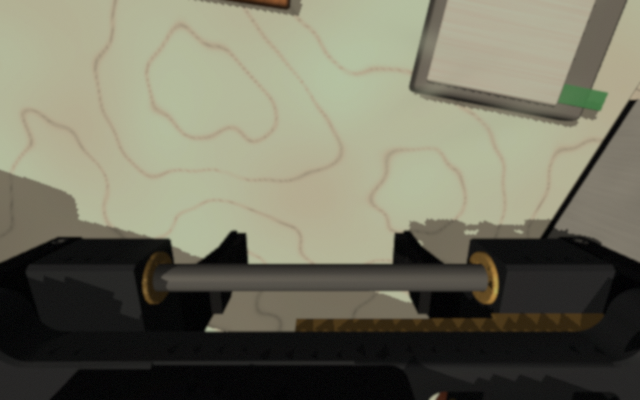

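The loose lid (red handle) is at about (483,252) in the top image. The open pan is at (175,247), the black-handled covered pan at (257,214) and the caddy at (348,220). Next I'll measure them with depth.

```bash
cat > h.py <<'E'
import numpy as np, cv2
def cloud(c):
    h,w=c["range_z"].shape; f=h/2/np.tan(np.radians(float(c["vertical_fov"]))/2)
    u,v=np.meshgrid(np.arange(w),np.arange(h)); z=c["range_z"].astype(float)
    P=np.stack([(u-c["cx"])/f*z,(v-c["cy"])/f*z,z],-1)
    R=cv2.Rodrigues(np.array(c["rvec"]).ravel())[0]
    W=(P-np.array(c["tvec"]).ravel())@R
    W[z<=0]=np.nan
    return W
def rect(P):
    (cx,cy),(a,b),t=cv2.minAreaRect((P[:,:2]*1000).astype(np.float32))
    if a<b: a,b,t=b,a,t+90
    t=(t+90)%180-90
    return f"c=({cx:.1f},{cy:.1f}) {a:.1f}x{b:.1f} ang={t:.1f}deg n={len(P)} z={np.median(P[:,2])*1000:.1f}"
def sel(W,u0,u1,v0,v1,z0,z1,mask=None):
    S=W[v0:v1,u0:u1]; m=(S[...,2]>z0)&(S[...,2]<z1)
    if mask is not None: m&=mask[v0:v1,u0:u1]
    return S[m]
E
cat > m.py <<'E'
from h import *
c=dict(np.load("top0.npz")); W=cloud(c); im=c["img"].astype(int)
red=(im[...,2]>120)&(im[...,1]<80)&(im[...,0]<90)
P=sel(W,460,510,220,285,.04,.08,red); print("handle",rect(P), np.percentile(P[:,2],[5,50,95]))
print("plate",rect(sel(W,420,525,190,305,.0205,.027)))
print("board",rect(sel(W,415,530,180,310,.012,.03)))
print("rim",rect(sel(W,140,215,195,300,.055,.075)))
P=sel(W,140,215,195,300,.060,.08);print("rim2",rect(P),P.mean(0))
print("cov",rect(sel(W,225,310,165,265,.06,.08)))
print("caddy",rect(sel(W,315,380,140,300,.05,.07)))
for n,b in dict(yel=(335,370,155,190),blk=(330,362,203,232),wht=(330,362,248,280)).items(): print(n,rect(sel(W,*b,.115,.14)))
print("mill",rect(sel(W,330,365,90,135,.05,.2)),rect(sel(W,330,365,90,135,.14,.2)))
print("herb",rect(sel(W,380,435,105,160,.03,.06)))
print("bowl",rect(sel(W,240,300,90,145,.045,.07)))
print("table",np.nanmedian(W[320:380,200:300,2]))
c=dict(np.load("scene0.npz")); W=cloud(c)
im=c["img"].astype(int);red=(im[...,2]>120)&(im[...,1]<60)&(im[...,0]<60)
print("scene handle",rect(sel(W,200,225,145,185,.04,.08,red)))
print("scene plate",rect(sel(W,180,245,150,195,.0205,.027)))
print("scene rim",rect(sel(W,440,515,175,250,.058,.072)))
print("scene table",np.nanmedian(W[180:200,530:570,2]))
E
python3 m.py
```

```text
return _methods._mean(a, axis=axis, dtype=dtype,
  ret = ret.dtype.type(ret / rcount)
Traceback (most recent call last):
  File "m.py", line 4, in <module>
    P=sel(W,460,510,220,285,.04,.08,red); print("handle",rect(P), np.percentile(P[:,2],[5,50,95]))
                                                                  ~~~~~~~~~~~~~^^^^^^^^^^^^^^^^^^
IndexError: index -1 is out of bounds for axis 0 with size 0
```

```bash
python3 - <<'E'
from h import *
for n,pts in dict(top=[(300,330),(485,252),(465,250),(435,220),(347,218),(175,247),(155,247),(500,350)],scene=[(213,165),(205,180),(480,210),(550,190),(600,170)]).items():
    c=dict(np.load(n+"0.npz")); W=cloud(c)
    print(n,(c["range_z"]>0).mean())
    for u,v in pts: print((u,v),c["img"][v,u],c["range_z"][v,u],np.round(W[v,u],4))
E
```

```text
top 0.9958359375
(300, 330) [ 96 112 106] 1.1304419 [0.278  0.0551 0.0009]
(485, 252) [ 22  26 100] 1.0845823 [ 0.4822 -0.3792  0.0663]
(465, 250) [103 106 102] 1.1295037 [ 0.4856 -0.3453  0.0218]
(435, 220) [35 58 89] 1.1426492 [ 0.5576 -0.2724  0.0171]
(347, 218) [20 24 25] 1.0351559 [ 0.5494 -0.0489  0.1261]
(175, 247) [26 29 28] 1.151962 [0.4719 0.3758 0.0033]
(155, 247) [117 115 104] 1.0892619 [0.4712 0.4024 0.0665]
(500, 350) [ 92 108 102] 1.1249231 [ 0.2445 -0.4366 -0.0011]
scene 0.9959765625
(213, 165) [176 188 185] 1.3490657 [ 0.4591 -0.3922  0.0235]
(205, 180) [124 137 152] 1.2781378 [ 0.5414 -0.3677  0.0214]
(480, 210) [33 35 38] 1.2017207 [0.3928 0.372  0.0031]
(550, 190) [149 168 182] 1.2989866 [2.090e-01 5.531e-01 4.000e-04]
(600, 170) [33 27 20] 1.2875638 [0.1438 0.6732 0.0557]
```

```bash
sed -i 's/^red=.*/pass/; s/c=dict(np.load("top0.npz")).*/&\nred=(im[...,2]>70)\&(im[...,1]<50)\&(im[...,0]<50)\ngray=np.ptp(im,axis=-1)<15/' m.py
sed -i 's/\.0205,\.027)))/.0195,.030,np.ptp(im,axis=-1)<22)))/' m.py; python3 m.py
```

```text
handle c=(481.8,-376.8) 87.3x14.6 ang=18.3deg n=228 z=65.7 [0.0613874  0.06570142 0.06919673]
plate c=(484.6,-386.2) 182.3x133.9 ang=18.5deg n=3056 z=24.0
board c=(494.5,-359.8) 250.1x181.6 ang=13.9deg n=7070 z=20.5
rim c=(469.4,356.1) 175.9x109.5 ang=11.6deg n=1040 z=64.7
rim2 c=(469.4,356.1) 175.9x109.5 ang=11.6deg n=987 z=64.9 [0.46845097 0.35570807 0.06488747]
cov c=(558.5,165.6) 179.7x114.7 ang=1.5deg n=3359 z=70.7
caddy c=(553.9,-51.8) 340.2x100.0 ang=-0.7deg n=1149 z=59.0
yel c=(654.8,-57.9) 51.4x50.4 ang=1.5deg n=424 z=126.2
blk c=(550.6,-47.8) 51.4x51.0 ang=-43.9deg n=429 z=126.1
wht c=(450.1,-52.4) 51.4x51.0 ang=-87.3deg n=445 z=126.1
mill c=(803.9,-47.3) 44.9x40.9 ang=-87.8deg n=436 z=136.8 c=(806.4,-47.7) 36.3x34.3 ang=1.3deg n=217 z=148.5
herb c=(792.0,-205.5) 146.8x97.7 ang=-20.7deg n=571 z=37.9
bowl c=(796.9,142.5) 113.0x112.8 ang=49.5deg n=384 z=53.5
table -7.153082235422006e-06
scene handle c=(483.8,-371.9) 89.6x13.1 ang=16.0deg n=75 z=64.3
scene plate c=(484.2,-376.4) 186.5x108.0 ang=20.1deg n=356 z=23.4
scene rim c=(471.4,359.4) 178.5x108.3 ang=11.4deg n=656 z=64.3
scene table -0.00012311099219926413
```

```bash
cat > go.py <<'E'
import sys,numpy as np
from scipy.spatial.transform import Rotation as Ro
from bench import r
x,y,z,yaw=map(float,sys.argv[1:5])  # mm, deg yaw of tool x
s=r.read_state(); R=Ro.from_quat(s["eef_rot"]); p=np.array(s["ee_pos"])*1000
a=np.radians(yaw); T=Ro.from_matrix(np.array([[np.cos(a),np.sin(a),0],[np.sin(a),-np.cos(a),0],[0,0,-1]]))
print("t",s["time"],"p",p.round(1),"xaxis yaw",np.degrees(np.arctan2(*R.as_matrix()[[1,0],0])).round(2),"tilt",np.degrees(np.arccos(-R.as_matrix()[2,2])).round(2),"F",np.round(s["ft_force"],2),"w",s["width"])
print("d",R.inv().apply(np.array([x,y,z])-p).round(1),"rv",np.degrees((R.inv()*T).as_rotvec()).round(2),"q",np.round(s["joint_positions"],2))
E
python3 go.py 482.3 -376 130 -71.7
```

```text
t 0.15 p [ 230.5 -580.7  230. ] xaxis yaw -68.35 tilt 0.06 F [ 0.75 -0.25  0.03] w 0.08696845407024081
d [ -97.2 -309.6  100.1] rv [0.   0.06 3.35] q [ 1.17  0.33 -0.06  1.46  0.02  1.35 -0.09]
```

Request:
{"method": "apply_moves", "body": {
  "increments": [
    {"xyz": [-15,-50,0],"rotation": [0,0,1],"grip": 0},
    {"xyz": [-32,-105,10],"rotation": [0,0,2],"grip": 0},
    {"xyz": [-50,-160,30],"rotation": [0,0,3],"grip": 0},
    {"xyz": [-67,-215,55],"rotation": [0,0.06,3.35],"grip": 0},
    {"xyz": [-84,-268,80],"rotation": [0,0.06,3.35],"grip": 0}
  ]
}}

```text
time: 0.78
ee_pos: [0.4498, -0.4022, 0.1493]
eef_rot: [0.811, -0.586, 0.0, 0.0]
ft_force: [0.4, -0.0, 0.1]
width: 0.0873
```

```bash
python3 go.py 482.3 -376 130 -71.7
```

```text
t 0.775 p [ 449.8 -402.2  149.3] xaxis yaw -71.71 tilt 0.01 F [ 0.37 -0.02  0.06] w 0.08734766552641804
d [-14.7 -39.1  19.3] rv [-0.   -0.01 -0.01] q [ 0.82  0.35 -0.21  1.62  0.08  1.18 -0.65]
```

Request:
{"method": "apply_moves", "body": {
  "increments": [
    {"xyz": [-15,-39,19],"rotation": [0,0,0],"grip": 0},
    {"xyz": [-15,-39,19],"rotation": [0,0,0],"grip": 0}
  ]
}}

```text
time: 1.02
ee_pos: [0.4843, -0.3712, 0.1282]
eef_rot: [0.812, -0.583, -0.002, -0.001]
ft_force: [-0.6, -0.8, 0.3]
width: 0.0874
```

```bash
python3 - <<'E'
from bench import viewer
import cv2,numpy as np
from h import *
c=viewer.camera("wrist"); cv2.imwrite("pics/w1.png",c["img"])
W=cloud(c); im=c["img"].astype(int)
red=(im[...,2]>90)&(im[...,1]<60)&(im[...,0]<60)
P=sel(W,0,640,0,400,.055,.075,red); print(rect(P))
P=sel(W,0,640,0,400,.055,.075); print(rect(P))
E
python3 go.py 482.3 -376 49 -71.7
```

```text
c=(485.5,-377.0) 80.2x11.3 ang=18.7deg n=1485 z=66.3
c=(485.2,-376.7) 80.5x13.7 ang=18.6deg n=1770 z=66.1
t 1.075 p [ 482.7 -374.   129.2] xaxis yaw -71.52 tilt 0.11 F [-1.26 -1.3   0.41] w 0.08721755735589523
d [ 1.9  1.  80.2] rv [0.04 0.1  0.18] q [ 0.76  0.39 -0.23  1.61  0.09  1.15 -0.73]
```

View pics/w1.png

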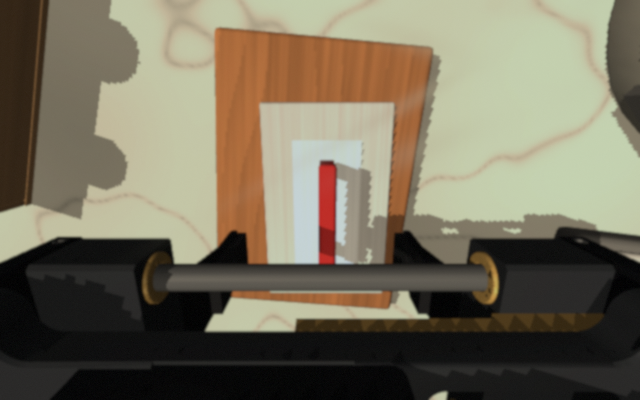

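The wrist view shows the red bar at (327,165–265), lying along the tool's y midway between the fingers. The three estimates agree on a centre of about (481.5,-377) mm at 18.5°. Descending now.

```bash
python3 go.py 481.5 -377 48 -71.5
```

```text
t 1.075 p [ 482.7 -374.   129.2] xaxis yaw -71.52 tilt 0.11 F [-1.26 -1.3   0.41] w 0.08721755735589523
d [ 2.6  2.1 81.2] rv [ 0.04  0.1  -0.02] q [ 0.76  0.39 -0.23  1.61  0.09  1.15 -0.73]
```

Request:
{"method": "apply_moves", "body": {
  "increments": [
    {"xyz": [2.6,2.1,25],"rotation": [0.04,0.1,0],"grip": 0},
    {"xyz": [2.6,2.1,55],"rotation": [0.04,0.1,0],"grip": 0},
    {"xyz": [2.6,2.1,75],"rotation": [0.04,0.1,0],"grip": 0},
    {"xyz": [2.6,2.1,81],"rotation": [0.04,0.1,0],"grip": 0},
    {"xyz": [2.6,2.1,81],"rotation": [0.04,0.1,0],"grip": 0}
  ]
}}

```text
time: 1.7
ee_pos: [0.4815, -0.3775, 0.0487]
eef_rot: [0.811, -0.585, 0.0, 0.0]
ft_force: [0.4, -0.1, 0.1]
width: 0.0869
```

```bash
python3 go.py 481.5 -377 48 -71.5
```

```text
t 1.7 p [ 481.5 -377.5   48.7] xaxis yaw -71.55 tilt 0.02 F [ 0.43 -0.1   0.08] w 0.0868527680637317
d [-0.4 -0.2  0.7] rv [-0.01 -0.02 -0.05] q [ 0.76  0.47 -0.22  1.68  0.12  1.   -0.74]
```

Close on the bar.

Request:
{"method": "apply_moves", "body": {
  "increments": [
    {"xyz": [0,0,0.5],"rotation": [0,0,0],"grip": 130},
    {"xyz": [0,0,0.5],"rotation": [0,0,0],"grip": 200},
    {"xyz": [0,0,0.5],"rotation": [0,0,0],"grip": 255},
    {"xyz": [0,0,0.5],"rotation": [0,0,0],"grip": 255},
    {"xyz": [0,0,0.5],"rotation": [0,0,0],"grip": 255}
  ],
  "squeeze": 35
}}

```text
time: 2.33
ee_pos: [0.4815, -0.3775, 0.0482]
eef_rot: [0.811, -0.585, 0.0, 0.0]
ft_force: [-0.3, 0.0, -0.4]
width: 0.0449
```

Request:
{"method": "apply_moves", "body": {
  "increments": [
    {"xyz": [0,0,0],"rotation": [0,0,0],"grip": 255},
    {"xyz": [0,0,0],"rotation": [0,0,0],"grip": 255},
    {"xyz": [0,0,0],"rotation": [0,0,0],"grip": 255}
  ]
}}

```text
time: 2.7
ee_pos: [0.4815, -0.3774, 0.0482]
eef_rot: [0.811, -0.585, 0.0, 0.0]
ft_force: [0.3, 0.2, -0.6]
width: 0.0149
```

```bash
python3 go.py 481.5 -377 48 -71.5
```

```text
t 2.7 p [ 481.5 -377.4   48.2] xaxis yaw -71.54 tilt 0.02 F [ 0.34  0.19 -0.56] w 0.014914371372856528
d [-0.4 -0.1  0.2] rv [-0.01 -0.02 -0.04] q [ 0.76  0.47 -0.22  1.68  0.12  1.   -0.74]
```

Request:
{"method": "apply_moves", "body": {
  "increments": [
    {"xyz": [0,0,0],"rotation": [0,0,0],"grip": 255},
    {"xyz": [0,0,0],"rotation": [0,0,0],"grip": 255},
    {"xyz": [0,0,-5],"rotation": [0,0,0],"grip": 255},
    {"xyz": [0,0,-15],"rotation": [0,0,0],"grip": 255},
    {"xyz": [0,0,-30],"rotation": [0,0,0],"grip": 255}
  ]
}}

```text
time: 3.32
ee_pos: [0.4813, -0.3773, 0.0789]
eef_rot: [0.811, -0.585, -0.0, 0.0]
ft_force: [0.2, -0.2, -0.8]
width: 0.0135
```

```bash
python3 go.py 482 -377 215 -71.5
```

```text
t 3.325 p [ 481.3 -377.3   78.9] xaxis yaw -71.55 tilt 0.02 F [ 0.19 -0.16 -0.82] w 0.013450404691876396
d [-1.000e-01 -7.000e-01 -1.361e+02] rv [ 0.01  0.01 -0.05] q [ 0.77  0.44 -0.22  1.66  0.11  1.06 -0.74]
```

```bash
python3 - <<'E'
from bench import viewer
import cv2,numpy as np
a=viewer.camera("scene")["img"][120:220,140:300]; b=viewer.camera("wrist")["img"]
cv2.imwrite("pics/l1.png",np.vstack([cv2.resize(a,(480,300)),cv2.resize(b,(480,300))]))
E
python3 go.py 482 -377 215 -71.5
```

```text
t 3.425 p [ 482.6 -378.2   80.8] xaxis yaw -71.55 tilt 0.23 F [ 1.25  0.91 -2.4 ] w 0.01341968506004457
d [-9.000e-01 -1.000e-01 -1.342e+02] rv [-0.13 -0.19 -0.05] q [ 0.77  0.44 -0.22  1.65  0.11  1.06 -0.74]
```

View pics/l1.png

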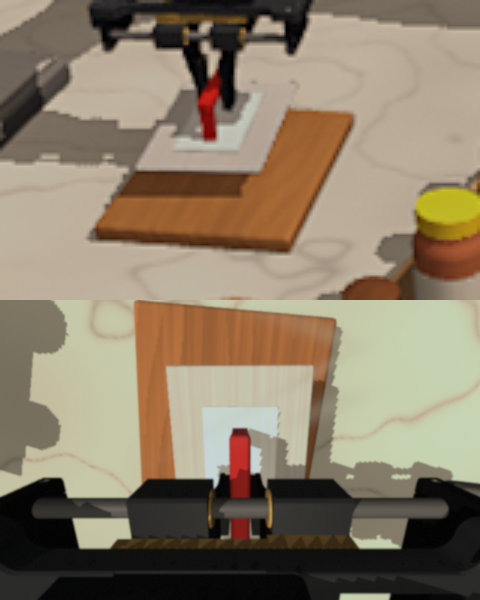

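The lid hangs level off the board, with its shadow visible below it, and the bar is between the pads. Raise it.

Request:
{"method": "apply_moves", "body": {
  "increments": [
    {"xyz": [0,0,-25],"rotation": [0,0,0],"grip": 255},
    {"xyz": [0,0,-55],"rotation": [0,0,0],"grip": 255},
    {"xyz": [0,0,-90],"rotation": [0,0,0],"grip": 255},
    {"xyz": [0,0,-120],"rotation": [0,0,0],"grip": 255},
    {"xyz": [0,0,-134],"rotation": [-0.1,-0.2,0],"grip": 255}
  ],
  "squeeze": 42
}}

```text
time: 4.05
ee_pos: [0.4827, -0.3782, 0.2167]
eef_rot: [0.811, -0.585, 0.001, -0.0]
ft_force: [0.9, -0.7, -2.1]
width: 0.0133
```

```bash
python3 go.py 500 -50 215 -75; python3 go.py 470 357 215 -78.3
```

```text
t 4.05 p [ 482.7 -378.2  216.7] xaxis yaw -71.55 tilt 0.15 F [ 0.95 -0.66 -2.09] w 0.013276394746276008
d [-305.8 -120.3    1.3] rv [-0.11 -0.1   3.45] q [ 0.77  0.32 -0.23  1.51  0.07  1.32 -0.71]
t 4.05 p [ 482.7 -378.2  216.7] xaxis yaw -71.55 tilt 0.15 F [ 0.95 -0.66 -2.09] w 0.013276394746276008
d [-701.4 -220.6    0.8] rv [-0.11 -0.1   6.75] q [ 0.77  0.32 -0.23  1.51  0.07  1.32 -0.71]
```

Request:
{"method": "apply_moves", "body": {
  "increments": [
    {"xyz": [-25,-10,0],"rotation": [-0.1,-0.1,0.3],"grip": 255},
    {"xyz": [-65,-26,0],"rotation": [-0.1,-0.1,0.7],"grip": 255},
    {"xyz": [-110,-43,0],"rotation": [-0.1,-0.1,1.2],"grip": 255},
    {"xyz": [-155,-61,0],"rotation": [-0.1,-0.1,1.7],"grip": 255},
    {"xyz": [-200,-79,0],"rotation": [-0.1,-0.1,2.2],"grip": 255}
  ]
}}

```text
time: 4.68
ee_pos: [0.4939, -0.1618, 0.2158]
eef_rot: [0.8, -0.6, -0.0, 0.0]
ft_force: [0.3, 0.4, -1.8]
width: 0.0131
```

```bash
python3 go.py 500 -50 215 -75
```

```text
t 4.675 p [ 493.9 -161.8  215.8] xaxis yaw -73.77 tilt 0.05 F [ 0.31  0.42 -1.8 ] w 0.013103902500767355
d [-105.6  -37.1    0.8] rv [0.04 0.03 1.23] q [ 0.57  0.13 -0.36  1.74  0.05  1.28 -1.1 ]
```

Request:
{"method": "apply_moves", "body": {
  "increments": [
    {"xyz": [-40,-14,0],"rotation": [0,0,0.4],"grip": 255},
    {"xyz": [-82,-29,0],"rotation": [0,0,0.8],"grip": 255},
    {"xyz": [-125,-43,0],"rotation": [0,0,1.3],"grip": 255},
    {"xyz": [-170,-57,0],"rotation": [0,0,1.8],"grip": 255},
    {"xyz": [-210,-69,0],"rotation": [0,0,2.2],"grip": 255}
  ]
}}

```text
time: 5.3
ee_pos: [0.5009, 0.0608, 0.2152]
eef_rot: [0.788, -0.615, -0.001, 0.0]
ft_force: [-0.1, -0.5, -3.0]
width: 0.0132
```

```bash
python3 go.py 470 357 200 -78.3
```

```text
t 5.3 p [500.9  60.8 215.2] xaxis yaw -75.95 tilt 0.1 F [-0.08 -0.51 -2.98] w 0.013160623205474602
d [-294.8  -41.9   15.4] rv [0.09 0.04 2.35] q [ 0.31  0.12 -0.55  1.77  0.06  1.28 -1.59]
```

Request:
{"method": "apply_moves", "body": {
  "increments": [
    {"xyz": [-40,-4,0],"rotation": [0.1,0,0.4],"grip": 255},
    {"xyz": [-80,-9,0],"rotation": [0.1,0,0.8],"grip": 255},
    {"xyz": [-122,-15,0],"rotation": [0.1,0,1.1],"grip": 255},
    {"xyz": [-164,-22,0],"rotation": [0.1,0,1.4],"grip": 255},
    {"xyz": [-204,-29,0],"rotation": [0.1,0,1.7],"grip": 255}
  ]
}}

```text
time: 5.92
ee_pos: [0.4791, 0.2669, 0.2147]
eef_rot: [0.779, -0.627, -0.0, 0.0]
ft_force: [0.9, 0.5, -2.9]
width: 0.0133
```

```bash
python3 go.py 470 357 200 -78.3
```

```text
t 5.925 p [479.1 266.9 214.7] xaxis yaw -77.66 tilt 0.05 F [ 0.9   0.52 -2.92] w 0.013286462147066079
d [-90.  -10.4  14.7] rv [0.04 0.03 0.64] q [ 0.02  0.24 -0.7   1.66  0.16  1.3  -2.07]
```

Request:
{"method": "apply_moves", "body": {
  "increments": [
    {"xyz": [-35,-4,3],"rotation": [0,0,0.3],"grip": 255},
    {"xyz": [-65,-8,8],"rotation": [0,0,0.6],"grip": 255},
    {"xyz": [-83,-10,12],"rotation": [0,0,0.6],"grip": 255},
    {"xyz": [-90,-10.4,15],"rotation": [0,0,0.6],"grip": 255},
    {"xyz": [-90,-10.4,15],"rotation": [0,0,0.6],"grip": 255}
  ]
}}

```text
time: 6.55
ee_pos: [0.47, 0.3564, 0.1993]
eef_rot: [0.776, -0.631, -0.0, 0.001]
ft_force: [0.4, 0.2, -2.5]
width: 0.0133
```

```bash
python3 go.py 470 357 150 -78.3; cat > look.py <<'E'
import sys
from bench import viewer
from h import *
n=sys.argv[1]
im={}
for k in("top","scene","wrist"):
    c=viewer.camera(k); im[k]=c["img"]; np.savez(k+n+".npz",**c)
cv2.imwrite(f"pics/f{n}.png",np.vstack([np.hstack([cv2.resize(im["scene"][90:290,340:600],(390,300)),cv2.resize(im["top"][150:330,100:334],(390,300))]),cv2.resize(im["wrist"],(780,300))]))
E
python3 look.py 2
```

```text
t 6.55 p [470.  356.4 199.3] xaxis yaw -78.27 tilt 0.09 F [ 0.41  0.17 -2.47] w 0.01326464752798134
d [-0.6 -0.2 49.3] rv [ 0.08 -0.01  0.03] q [-0.15  0.36 -0.72  1.57  0.24  1.3  -2.27]
```

View pics/f2.png

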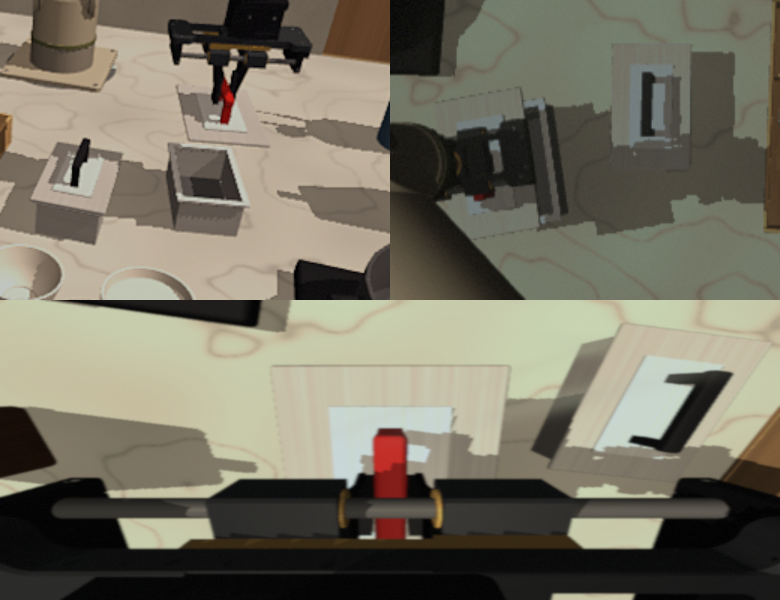

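The lid is held square above the pan in all three views. Now I'll measure the plate's height, tilt and offset relative to the grip.

```bash
cat > plate.py <<'E'
import sys
from h import *
from bench import r
n,zc=sys.argv[1],float(sys.argv[2])
a=np.radians(11.5)
for k in("wrist","scene","top"):
    c=dict(np.load(k+n+".npz")); W=cloud(c)
    m=(np.abs(W[...,2]-zc)<.012)&(np.hypot(W[...,0]-.47,W[...,1]-.357)<.13)
    im=c["img"].astype(int); m&=~((im[...,2]-im[...,1])>40)
    P=W[m]
    if len(P)<50: print(k,len(P));continue
    # robust plane
    for i in range(5):
        A=np.c_[P[:,:2]-[.47,.357],np.ones(len(P))]; s=np.linalg.lstsq(A,P[:,2],rcond=None)[0]
        e=np.abs(P[:,2]-A@s); P=P[e<max(2.5*np.median(e),.0015)]
    print(k,"ztop",s[2]*1000,"slope x,y",s[:2].round(4),rect(P))
    d=P[:,:2]-[.47,.357]; u=d@[np.cos(a),np.sin(a)]*1000; v=d@[-np.sin(a),np.cos(a)]*1000
    print("  pan-frame extents u",np.percentile(u,[.3,99.7]).round(1),"v",np.percentile(v,[.3,99.7]).round(1))
E
python3 plate.py 2 .174
```

```text
wrist ztop 176.0629683098911 slope x,y [-0.0148 -0.004 ] c=(483.5,358.3) 153.5x113.5 ang=11.7deg n=22165 z=175.1
  pan-frame extents u [-57.9  90.2] v [-57.5  54.6]
scene ztop 174.5546107595454 slope x,y [-0.0019  0.0003] c=(473.5,359.2) 184.6x113.7 ang=11.8deg n=1369 z=174.4
  pan-frame extents u [-87.1  95.1] v [-54.9  58.2]
top ztop 174.40175168792106 slope x,y [-0.0028 -0.0046] c=(470.3,356.3) 181.5x114.2 ang=11.8deg n=1980 z=174.4
  pan-frame extents u [-90.2  90.4] v [-57.4  55.9]
```

Relative to the pan, the lid is off by about 1 mm (top) and 2 mm (scene), and its yaw matches within 0.4°. It is level, with the underside at about 169.5 mm. So I'll lower it 84 mm, which puts the underside at about 85.5 mm.

```bash
python3 go.py 469 356.4 115 -78.4
```

```text
t 6.7 p [470.6 355.9 199.9] xaxis yaw -78.35 tilt 0.02 F [ 0.03  0.38 -3.15] w 0.013966512007677788
d [-0.8  1.5 84.9] rv [ 0.02 -0.01  0.05] q [-0.15  0.36 -0.72  1.57  0.24  1.3  -2.27]
```

Request:
{"method": "apply_moves", "body": {
  "increments": [
    {"xyz": [-0.8,1.5,15],"rotation": [0,0,0],"grip": 255},
    {"xyz": [-0.8,1.5,33],"rotation": [0,0,0],"grip": 255},
    {"xyz": [-0.8,1.5,48],"rotation": [0,0,0],"grip": 255},
    {"xyz": [-0.8,1.5,57],"rotation": [0,0,0],"grip": 255},
    {"xyz": [-0.8,1.5,60],"rotation": [0,0,0],"grip": 255}
  ]
}}

```text
time: 7.32
ee_pos: [0.4688, 0.3562, 0.1391]
eef_rot: [0.775, -0.632, -0.0, 0.001]
ft_force: [-0.3, -0.0, -2.5]
width: 0.0135
```

```bash
python3 go.py 469 356.4 115 -78.4
```

```text
t 7.325 p [468.8 356.2 139.1] xaxis yaw -78.35 tilt 0.07 F [-0.29 -0.03 -2.53] w 0.013518162192566558
d [-0.1 -0.3 24.1] rv [ 0.07 -0.02  0.05] q [-0.16  0.41 -0.71  1.64  0.28  1.19 -2.3 ]
```

Request:
{"method": "apply_moves", "body": {
  "increments": [
    {"xyz": [0,-0.3,8],"rotation": [0,0,0],"grip": 255},
    {"xyz": [0,-0.3,16],"rotation": [0,0,0],"grip": 255},
    {"xyz": [0,-0.3,21],"rotation": [0,0,0],"grip": 255},
    {"xyz": [0,-0.3,23.5],"rotation": [0,0,0],"grip": 255},
    {"xyz": [0,-0.3,23.5],"rotation": [0,0,0],"grip": 255}
  ]
}}

```text
time: 7.95
ee_pos: [0.469, 0.3563, 0.1156]
eef_rot: [0.775, -0.632, -0.0, 0.001]
ft_force: [0.3, -0.4, -2.4]
width: 0.014
```

```bash
python3 look.py 3; python3 plate.py 3 .091; python3 go.py 469 356.4 115 -78.4; python3 - <<'E'
from h import *
c=dict(np.load("top3.npz")); W=cloud(c)
print("caddy",rect(sel(W,315,380,140,300,.05,.07)))
for n,b in dict(yel=(335,370,155,190),blk=(330,362,203,232),wht=(330,362,248,280)).items(): print(n,rect(sel(W,*b,.115,.14)))
print("mill",rect(sel(W,330,365,90,135,.14,.2)))
print("herb",rect(sel(W,380,435,105,160,.03,.06)))
print("bowl",rect(sel(W,240,300,90,145,.045,.07)))
E
```

```text
wrist ztop 92.15606484535132 slope x,y [-0.0155 -0.004 ] c=(482.1,358.8) 153.5x113.4 ang=11.7deg n=22059 z=91.2
  pan-frame extents u [-58.   88.8] v [-56.6  55.5]
scene ztop 90.74211467531099 slope x,y [-0.0049 -0.0006] c=(472.2,359.6) 184.6x113.8 ang=12.0deg n=1385 z=90.6
  pan-frame extents u [-88.  93.] v [-54.2  58.6]
top ztop 90.78041198620531 slope x,y [-0.0049 -0.0005] c=(469.5,355.9) 181.8x114.7 ang=11.8deg n=1603 z=90.7
  pan-frame extents u [-91.   89.8] v [-58.   55.5]
t 8.1 p [469.2 356.4 115.9] xaxis yaw -78.35 tilt 0.05 F [ 0.3  -0.59 -1.13] w 0.013471509013789176
d [-0.   0.2  0.9] rv [ 0.05 -0.01  0.05] q [-0.17  0.43 -0.7   1.67  0.3   1.15 -2.31]
caddy c=(554.2,-51.8) 340.5x100.1 ang=-0.7deg n=1148 z=59.1
yel c=(654.8,-58.9) 51.8x50.4 ang=-42.4deg n=424 z=126.3
blk c=(550.6,-47.8) 51.4x50.9 ang=-43.4deg n=429 z=126.1
wht c=(450.1,-52.5) 51.5x50.9 ang=-89.0deg n=445 z=126.2
mill c=(806.6,-47.8) 36.2x34.4 ang=2.3deg n=218 z=148.9
herb c=(780.9,-218.4) 146.8x98.0 ang=-60.8deg n=586 z=37.8
bowl c=(797.1,142.5) 113.5x112.9 ang=27.5deg n=386 z=53.2
```

View pics/f3.png

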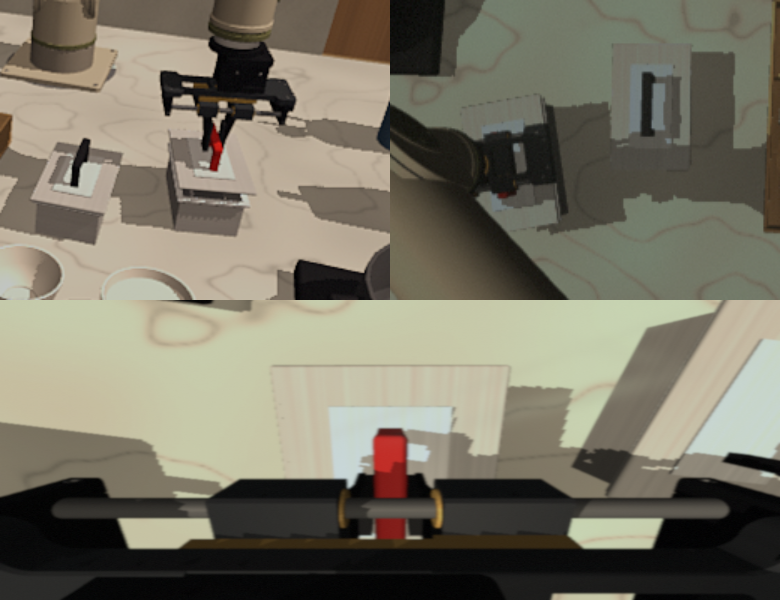

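The lid hovers about 21 mm above the rim. Its centre is within 1 mm of the pan's in both the top and scene views, and it is level within about 0.005 rad (wrist view 0.016). One settling hold, then hand in.

Request:
{"method": "apply_moves", "body": {
  "increments": [
    {"xyz": [0,0,0.5],"rotation": [0,0,0],"grip": 255},
    {"xyz": [0,0,0.5],"rotation": [0,0,0],"grip": 255},
    {"xyz": [0,0,0.5],"rotation": [0,0,0],"grip": 255},
    {"xyz": [0,0,0.5],"rotation": [0,0,0],"grip": 255}
  ]
}}

```text
time: 8.6
ee_pos: [0.4691, 0.3564, 0.1154]
eef_rot: [0.775, -0.632, -0.0, 0.0]
ft_force: [-0.5, -0.3, -1.7]
width: 0.0133
```

```bash
python3 go.py 469 356.4 115 -78.4; python3 - <<'E'
from h import *
for n in "03":
    W=cloud(dict(np.load(f"top{n}.npz"))); P=sel(W,383,430,112,155,.03,.06); print("herb median",np.median(P,0).round(4))
from bench import r
s=r.read_state(); print(abs(s["joint_vel"]).max())
print(r.close_job())
E
```

```text
t 8.6 p [469.1 356.4 115.4] xaxis yaw -78.34 tilt 0.05 F [-0.53 -0.35 -1.72] w 0.013325278294734566
d [-0.   0.1  0.4] rv [ 0.05 -0.01  0.06] q [-0.17  0.43 -0.7   1.67  0.3   1.15 -2.31]
herb median [ 0.791  -0.2135  0.0413]
herb median [ 0.7913 -0.2148  0.0414]
0.0018903858194944394
the job is handed in; nothing more can be done
None
```

I gripped the lid by its red bar at 42 N and carried it over the caddy with its underside about 185 mm up. It is now held still over the open pan, and I handed the job in at 8.6 s.

- **Position over the pan:** the underside was about 20–21 mm above the rim, and the centre was within about 1 mm of the pan's centre in both the top and scene views. The yaw matched the pan's within about 0.6°.
- **Level and at rest:** tilt was about 0.005 rad in the top and scene views. The wrist view gave about 0.016 rad, which still meets the 0.08 limit. The last readings were a joint speed of 0.002 rad/s and a finger opening of 13.3 mm on the 14 mm bar.
- **Bystanders:** the jars, mill and white bowl measured within about 1 mm of their starting places.
- **Herb bowl:** the fitted outlines disagreed by about 17 mm. I put this down to stray depth pixels, because the median of the bowl's points moved only 1.3 mm and the path never came near it.

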